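# Hold a bonding press down on a steel block

## Robot

A 6-joint arm with a two-finger parallel gripper is mounted at the origin on a cart in front of the work surface, level with it; the furniture and walls round the work are solid. World frame = base frame: x ahead of the robot, y to its left, z up, the work surface at z = 0. Lengths are in mm, angles in degrees, forces in N, time in s.
With the tool pointing down it reaches from about 300 to 850 mm from the base axis. Payload 4.2 kg.
Tool frame: the origin (TCP) lies midway between the tips of the shut fingers; the grasp point (between the pads) lies 19 mm behind it; z points along the fingers, y is the line along which they close (so a half turn about z gives the same grasp; the last joint's range is limited). The gripper opens to 91 mm and grips with 3 to 60 N. Pads are 32 mm wide; open, the fingers measure 118 mm over their backs; the gripper's body (76 mm by 178 mm) begins 60 mm behind the grasp point.
Start: joints at [-70.76, 18.312, 89.639, -0, 72.044, -1.146], TCP at [200.3, -539.002, 213.976] pointing down, gripper open.
Joint ranges: [-177.97, 177.97], [-48.28, 115.42], [12.27, 149.76], [-77.06, 257.06], [2.81, 150.46], [-146.56, 146.56]. Speed limits (degrees/s): [147.25, 147.25, 180, 180, 180, 180].

## Interface

Orientations are given as [roll, pitch, yaw] about the fixed x, y, z axes, in that order (R = Rz(yaw) Ry(pitch) Rx(roll)).
In Python, from workcell import env gives the robot as it stands.
- The arm moves only by the shell command python3 drive.py 'ROWS' [OPENING] [FORCE]. ROWS is rows parted by semicolons, their numbers by spaces, 1 to 8 of them, each of 6 numbers: dx, dy, dz in mm, then a rotation vector rx, ry, rz in degrees; each row shifts and turns the commanded pose from where the row before left it, along the tool's axes as they then stand; what a row does not reach is not made up. A row lasts 1/10 s, in which the tool goes at most 50 mm and 8.59 degrees, less where a joint would pass 70% of its speed; a pose out of reach is approached as far as the arm can. OPENING is the finger opening in mm, set as the command begins (- or left out keeps the last). The fingers move at their own pace and stop on an object; FORCE is the grip in N (left out, the last holds). Time passes only in rows, so rows that do not move let the fingers close. It prints the time, the measured TCP pose, the force, the opening and the grip force at its end.
- env.state(): the state, without advancing time (a new reading comes with each control period).
- env.grab_frame(name): name is "scene" or "top"; returns the picture (420x560x3 uint8, blue, green, red); there is no depth.
- env.camera_model(name): a dict with "fx", "fy", "cx", "cy" (pixels), "D" ([k1, k2, p1, p2, k3] as OpenCV has them; the pictures are not rectified), "T" (4x4, takes a point from camera to world coordinates). Camera axes: x right, y up, looking along -z (the intrinsics and any distortion apply to the point x, -y, -z); pixel columns grow to the right and rows downward; lengths in mm; the calibration is good to about 2 mm. A picture is of the moment at which its call begins. camera_model takes no time and is no camera call.
- env.job_done(): hands the job in; it is judged then, once.
The state is a dict: "time_s": time; "qpos": joint angles; "qvel": joint speeds; "effort": joint torques, N m; "ee_pos": TCP position; "ee_rot": TCP orientation; "force": force on the tool from outside, world axes, zero at the start; "torque": the same for the moment, N m; "gripper_width": finger opening in mm; "gripper_force": force on a finger pad.
Only numpy, scipy, OpenCV 4.12 (cv2) and the standard library are available. Lean on these libraries where they do the work, as an engineer would, in place of code of your own. Each camera call takes 0.05 s, during which the arm holds its last target. There are 200 camera calls.

## Task

Set the wider of the two small metal blocks down in the shallow rectangular nest of the lever press and let go of it, then press the sprung lever down by its cross bar until the rubber pad bears on the block with its spring plunger pushed in about half way, 4 to 5 mm of its 9 mm. Lower it gently: the plunger must never be driven to its stop. The program finishes while still holding the lever down like that; leave the other things on the bench where they are.

Things in the scene. Friction and masses are not known exactly. Their poses are not given: they have to be found in the camera images.
- block: The wider block: ground steel spacer block, 20 mm (own x) by 35 mm (own y) by 18 mm high, about 100 g, lying on the bench to the right of the press. Origin: centre of its underside. z up. The same turned by half a turn.
- narrow_block: The narrower block: aluminium spacer, 12x30x20 mm, also to the right of the press; the two may have changed places. A bystander. Origin: centre of its underside.
- press: Small lever press fixed to the bench: aluminium base plate 66 mm (own x) by 186 mm (own y, -37 to +149), top at z = 10 mm. Origin: on the bench under the nest's centre; z up. Lever hinge at the +y end. At rest the lever stands nearly upright, 75 degrees above level, and all of it stays beyond y = +55 mm, so the nest is open from above.
- nest (a point): Centre of the nest's floor, (0, 0, 10 mm) in the press's frame: the seated block's underside centre lies here, its 35 mm length along the press's y. The nest is a window 25 mm (x) by 40 mm (y), 5 mm deep, in a steel frame 58 by 66 mm whose top is at z = 15 mm: 2.5 mm of play on each side. The seated block stands 13 mm proud, its top at z = 28 mm.
- hinge (a point): Point on the lever's hinge axis: (0, 130, 58 mm) in the press's frame. The axis is parallel to the press's x.
- cross_bar (a point): Black cross bar at the lever's free end, to be pressed from above or gripped: round, 18 mm thick, 56 mm long, parallel to the press's x. The point is its centre, 170 mm from the hinge. At lever value q it stands in the press's frame at y = 130 - 170 cos(1.31 - q), z = 58 + 170 sin(1.31 - q) mm: at rest y = 86, z = 222; lever level: y = -40, z = 58 (top of bar 67).
- lever (a joint): Angle of the steel lever in rad: 0 raised at rest, grows as pressed down, 1.31 level, stop 1.36. A spring swings it up again when let go (2 to 3 N along the bar's path; about 6 N straight down at the very start). With the block seated the pad meets it at about 1.275; at level the plunger is 4.5 mm in and the bar takes about 10 N in all. 1 mm at the bar is 0.76 mm at the plunger.
- plunger (a joint): Travel in m of the sprung plunger that carries the pad, into the lever, 130 mm from the hinge: 0 fully out, 0.009 at its stop. Wanted: 0.0045. Its spring pushes 2 N plus 1.5 N per mm.
- pad (a point): Black rubber pad under the plunger, a disc 15 mm across, 6 mm thick. The point is the centre of its underside.
- hex_key: Dark hex key lying on the bench, 36x94x8 mm, a bystander. Origin: centre of its underside.
- marker: Black marker pen lying on the bench, 11x138x11 mm, a bystander. Origin: centre of its underside.
- brass_bar: Small brass hexagon bar specimen with a turned waist, 15x80x13 mm, a bystander. Origin: centre of its underside.
- usb_stick: Black usb stick, 18x56x8 mm, a bystander. Origin: centre of its underside.
- tape_roll: Roll of black tape lying flat, 62 mm across, 18 mm high, a bystander. Origin: centre of its underside.

How it is judged (in metres and radians):
On the way:
1. the block sits flat in the nest, let go, with the lever still up (x of block in the frame of press between -0.0045 and 0.0045 m and y of block in the frame of press between -0.0045 and 0.0045 m and z of block in the frame of press between 0.007 and 0.0125 m and angle between block's own z axis and vertical below 0.12 rad and contact force between the fingers and block below 0.1 N and value of joint lever below 0.3 rad), for 0.2 s.
At the end, for the whole second after the job is handed in: The block sits flat in the nest (within 4.5 mm of its centre, floor to floor), untouched by the fingers, the robot holds the lever still (over 2 N) and the pad presses on the block with the plunger 2.5 to 6.5 mm in (4 to 15 N) (x of block in the frame of press between -0.0045 and 0.0045 m and y of block in the frame of press between -0.0045 and 0.0045 m and z of block in the frame of press between 0.007 and 0.0125 m and angle between block's own z axis and vertical below 0.12 rad and contact force between the fingers and block below 0.1 N and value of joint plunger between 0.0025 and 0.0065 m and contact force between plunger and block between 4 and 15 N and contact force between any of the fingers, the arm and lever above 2 N and velocity of joint lever between -0.05 and 0.05 rad/s); the arm keeps its last pose, push and grip.
It fails at once if the plunger is driven to its stop (over 8.2 mm) (value of joint plunger above 0.0082 m).
It fails at once if the pad presses on the block with more than 20 N (contact force between plunger and block above 20 N).
It fails at once if a bystander is moved by more than 25 mm (distance of any of narrow_block, hex_key, marker, brass_bar, usb_stick, tape_roll from where it was at the start of the episode above 0.025 m).
It also fails if it takes over 61 s, if anything falls off the work surface, if the arm or the gripper's body presses on something with over 40 N, if the wrist force passes 120 N, or if a joint passes its speed limit or range.

## Working session

There is one attempt and no reset: what is moved stays moved. The work goes in short steps, Python scripts to look and compute and a shell command to move; the robot and the scene stay as the last step left them, time stands still between calls to the robot, and variables do not carry over. Pictures are saved under pics/ and viewed, at most 10 in all, crops included, and the job is handed in when it is done.

```bash
mkdir -p pics; ls
python3 - <<'E'
from workcell import env
import cv2,numpy as np
for n in("top","scene"):
    im=env.grab_frame(n); cv2.imwrite(f"pics/{n}0.png",im)
    m=env.camera_model(n); print(n,m["fx"],m["fy"],m["cx"],m["cy"],m["D"]); print(np.round(m["T"],3).tolist())
s=env.state(); print(s["time_s"],s["ee_pos"],s["ee_rot"],s["gripper_width"])
E
```

```text
drive.py
pics
workcell.py
top 476.2698929587244 476.2698929587244 275.43383740651586 210.9981581799613 [0.03772363 0.         0.         0.         0.        ]
[[0.027, 0.992, -0.121, 365.721], [-1.0, 0.025, -0.017, -129.784], [-0.014, 0.122, 0.992, 1416.936], [0.0, 0.0, 0.0, 1.0]]
scene 394.25777731685025 394.25777731685025 277.6898826837458 210.11474916434344 [0.0015417 0.        0.        0.        0.       ]
[[0.841, 0.318, -0.437, 52.106], [-0.54, 0.529, -0.654, -797.127], [0.023, 0.786, 0.617, 796.838], [0.0, 0.0, 0.0, 1.0]]
0.1 [ 200.15925653 -538.57949348  213.20397041] [-1.79909397e+02 -1.45490329e-03  2.03875164e+01] 91.19878696309131
```

View pics/top0.png

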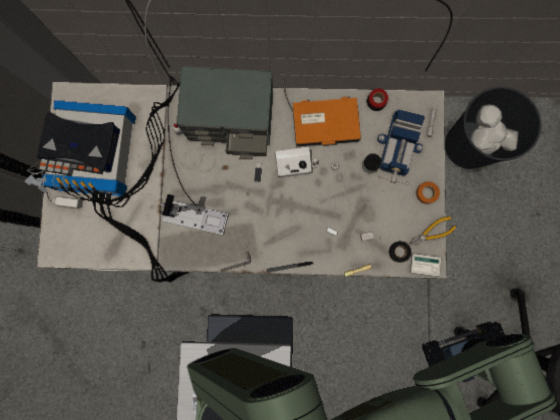

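View pics/scene0.png

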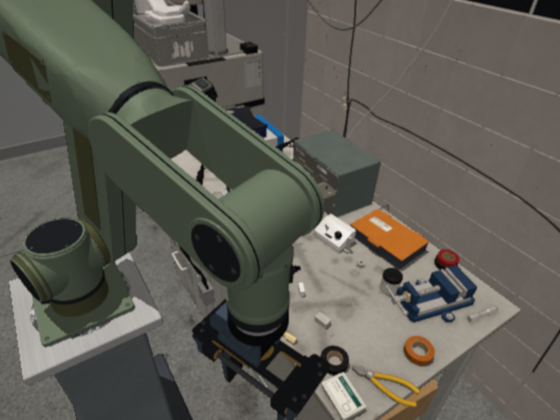

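The top view shows the press at about (165–228, 195–235) with its hinge on the left. The two blocks are at about (332,231) and (367,237). In the scene view the arm hides the press. I'll enlarge the top crops next.

Run:
```python
import cv2,numpy as np
a=cv2.imread("pics/top0.png")
c=cv2.resize(a[190:240,155:235],None,fx=10,fy=10,interpolation=cv2.INTER_CUBIC)
cv2.imwrite("pics/press0.png",c)
d=cv2.resize(a[220:250,320:385],None,fx=12,fy=12,interpolation=cv2.INTER_CUBIC)
cv2.imwrite("pics/blocks0.png",d)
```

```text
(no output)
```

View pics/press0.png

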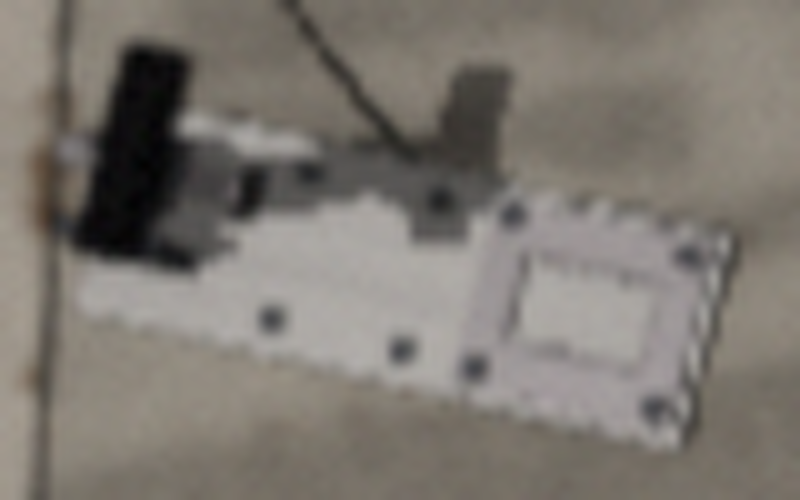

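View pics/blocks0.png

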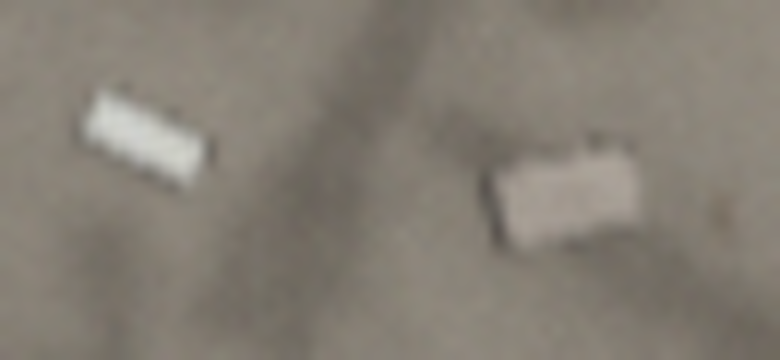

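The press crop shows the nest frame's screws at (513,213), (688,255), (655,407) and (474,367) in the 10x crop, with the window centred near (583,311). In the block crop the narrow white one is on the left. The wide one is on the right, its top corners near (497,172), (632,150), (640,222) and (512,250) in the 12x crop.

```bash
cat > h.py <<'E'
import cv2,numpy as np
from workcell import env
def ray(n,px,z):
    m=env.camera_model(n);K=np.array([[m["fx"],0,m["cx"]],[0,m["fy"],m["cy"]],[0,0,1]])
    p=cv2.undistortPoints(np.array(px,float).reshape(-1,1,2),K,np.array(m["D"]))[:,0]
    T=np.array(m["T"]);d=np.c_[p[:,0],-p[:,1],-np.ones(len(p))]@T[:3,:3].T
    o=T[:3,3];return o+d*((z-o[2])/d[:,2])[:,None]
def crop(pts,x0,y0,s): return (np.array(pts,float)+.5)/s-.5+[x0,y0]
E
python3 - <<'E'
from h import *
np.set_printoptions(precision=1,suppress=True)
def info(l,P):
    e=np.roll(P,-1,0)-P; e=e[:,:2]
    print(l,P[:,:2].tolist(),"c",P.mean(0),"len",np.hypot(*e.T),"ang",np.degrees(np.arctan2(e[:,1],e[:,0])))
info("screw",ray("top",crop([(513,213),(688,255),(655,407),(474,367)],155,190,10),15))
info("win",ray("top",crop([(525,252),(657,280),(642,366),(508,340)],155,190,10),15))
info("block",ray("top",crop([(494,175),(632,150),(642,220),(512,250)],320,220,12),18))
info("narrow",ray("top",crop([(103,88),(210,147),(192,188),(84,133)],320,220,12),20))
info("plate",ray("top",crop([(738,235),(683,447),(78,308)],155,190,10),10))
a=cv2.imread("pics/top0.png");b=a[222:248,354:380]
# brightness segmentation of block top by red-blue vs background
l=cv2.cvtColor(a,cv2.COLOR_BGR2LAB).astype(int)[226:244,358:378]
print(l[:,:,0]);
E
```

```text
screw [[532.1372389308566, 101.28722180502547], [520.9227844311507, 48.79166280437531], [475.50965159514953, 56.70217709749849], [485.98462417798766, 110.74992273678615]] c [503.6  79.4  15. ] len [53.7 46.1 55.1 47.1] ang [-102.1  170.1   79.   -11.6]
win [[520.5803704612457, 97.20043279874929], [513.2345710037893, 57.6812190133997], [487.557143686638, 61.05601089904158], [494.2556067598492, 101.05567937865749]] c [503.9  79.2  15. ] len [40.2 25.9 40.6 26.6] ang [-100.5  172.5   80.5   -8.3]
block [[474.72416226214966, -357.1127073761041], [481.74174578402653, -390.60325189339187], [464.7021162156064, -393.05878999457525], [456.5271635431966, -361.5671062945522]] c [ 469.4 -375.6   18. ] len [34.2 17.2 32.5 18.7] ang [ -78.2 -171.8  104.6   13.8]
narrow [[493.347601255152, -261.4267418151019], [479.57009137151545, -287.69425219072446], [469.423375173455, -283.4255992952994], [482.1850881829995, -256.9422826045383]] c [ 481.1 -272.4   20. ] len [29.7 11.  29.4 12. ] ang [-117.7  157.2   64.3  -21.9]
plate [[527.8476334400603, 34.77516806435949], [464.24863598755917, 48.5742372050260
[... 945 characters left out ...]
 138 137
  136 137]
 [138 128  99 123 159 165 164 166 161 162 159 165 165 169 166 146 137 136
  134 133]
 [138 134 111 112 158 163 165 165 163 164 160 163 165 163 161 144 135 137
  133 135]
 [138 136 123 101 154 167 166 164 164 160 159 151 144 143 143 136 128 134
  133 135]
 [138 136 132  93 138 161 159 151 149 140 139 128 121 117 116 123 122 125
  129 132]
 [139 138 133 109 121 144 144 134 129 114 113 117 115 119 120 119 120 124
  125 130]
 [142 139 136 128 126 128 131 132 129 125 120 119 117 117 120 123 118 119
  117 125]
 [142 141 138 137 136 134 133 133 133 129 125 122 119 119 119 121 119 118
  117 119]
 [142 141 141 138 138 139 138 135 133 135 130 128 123 121 119 119 119 116
  117 121]]
```

The nest is at about (503.7, 79.0) and the press yaw is about -11.3° (its y axis at 78.7°). The measured edges agree with the given 40x25 window and 66x186 plate. The wide block is at about (469.5, -375.5), its long axis at about 102.3°. I need tool yaw 102.3 to grip it and 78.7 to place it.

```bash
python3 drive.py '0 0 0 0 0 -8.5;0 0 0 0 0 -8.5;0 0 0 0 0 -8.5;0 0 0 0 0 -8.5;0 0 0 0 0 -8.5;0 0 0 0 0 -8.5;0 0 0 0 0 -8.5;0 0 0 0 0 -8.5' 50; python3 drive.py '0 0 0 0 0 -7;0 0 0 0 0 -7;0 0 0 0 0 0;0 0 0 0 0 0'
cat >> h.py <<'E'
def go(x,y,z):
    s=env.state();from scipy.spatial.transform import Rotation as R
    r=R.from_euler('xyz',s["ee_rot"],degrees=True)
    print("rot",np.round(s["ee_rot"],2),"pos",np.round(s["ee_pos"],1),"tool delta",np.round(r.inv().apply(np.array([x,y,z])-s["ee_pos"]),1),"F",np.round(s["force"],1),"w",round(s["gripper_width"],1),"t",s["time_s"])
E
python3 -c "
from h import *
go(469.5,-375.5,60)"
```

```text
time_s: 0.9
ee_pos: [200.2, -538.7, 213.5]
ee_rot: [-180.0, -0.1, 88.7]
force: [-0.3, -0.2, 0.0]
gripper_width: 50.3
gripper_force: 0.0
time_s: 1.3
ee_pos: [200.3, -538.8, 213.7]
ee_rot: [-180.0, -0.0, 102.2]
force: [-0.5, 0.2, -0.1]
gripper_width: 50.0
gripper_force: 0.0
rot [-1.8000e+02 -3.0000e-02  1.0224e+02] pos [ 200.3 -538.8  213.7] tool delta [102.4 297.8 153.7] F [-0.5  0.2 -0.1] w 50.0 t 1.3
```

```bash
python3 drive.py '12.8 37.2 12;12.8 37.2 12' 2>&1 | tail -1; python3 drive.py '12.8 37.2 12 0 0 0;12.8 37.2 12 0 0 0;12.8 37.2 12 0 0 0;12.8 37.2 12 0 0 0;12.8 37.2 12 0 0 0;12.8 37.2 12 0 0 0;12.8 37.2 12 0 0 0;12.8 37.2 12 0 0 0' ; python3 drive.py '0 0 20 0 0 0;0 0 0 0 0 0;0 0 0 0 0 0'
python3 -c "
from h import *
go(469.5,-375.5,60)
cv2.imwrite('pics/t1.png',env.grab_frame('top'));i=env.grab_frame('scene');cv2.imwrite('pics/s1.png',i)
cv2.imwrite('pics/s1c.png',cv2.resize(i[230:390,220:420],None,fx=3.5,fy=3.5,interpolation=cv2.INTER_CUBIC))"
```

```text
ValueError: each row has 6 numbers
time_s: 2.1
ee_pos: [470.3, -374.2, 117.4]
ee_rot: [-180.0, 0.0, 102.3]
force: [0.2, 0.6, -0.3]
gripper_width: 50.3
gripper_force: 0.0
time_s: 2.4
ee_pos: [468.7, -375.2, 97.9]
ee_rot: [-180.0, -0.0, 102.3]
force: [0.3, -0.1, 0.4]
gripper_width: 49.8
gripper_force: 0.0
rot [-1.7996e+02 -3.0000e-02  1.0232e+02] pos [ 468.7 -375.2   97.9] tool delta [-0.5  0.8 37.9] F [ 0.3 -0.1  0.4] w 49.8 t 2.4
```

View pics/s1c.png

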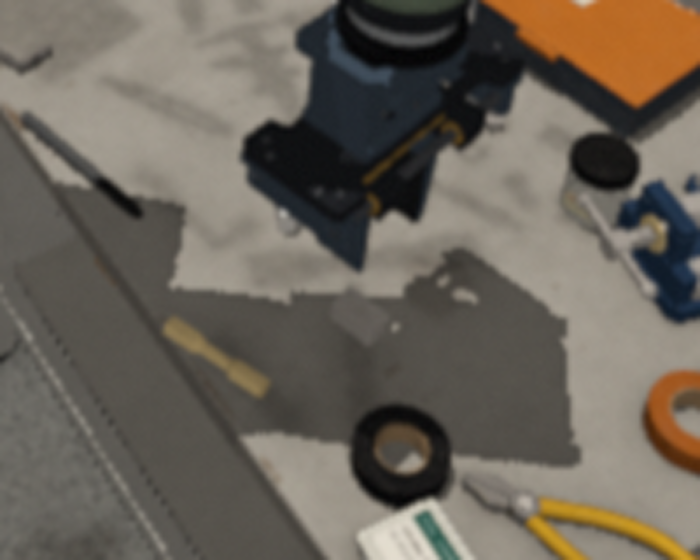

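The scene crop shows the gripper over the wide block, which is at about (361,318) in its shadow. I'll overlay the model outlines on the scene pictures as a cross-check.

```bash
cat >> h.py <<'E'
def proj(n,P):
    m=env.camera_model(n);K=np.array([[m["fx"],0,m["cx"]],[0,m["fy"],m["cy"]],[0,0,1]]);T=np.array(m["T"])
    p=(np.atleast_2d(P)-T[:3,3])@T[:3,:3]; p=p*[1,-1,-1]
    return cv2.projectPoints(p.astype(float),np.zeros(3),np.zeros(3),K,np.array(m["D"]))[0][:,0]
def rect(cx,cy,yaw,wx,wy,z,oy=0):
    a=np.radians(yaw);c=np.array([[-wx,-wy],[wx,-wy],[wx,wy],[-wx,wy]])/2+[0,oy]
    R=np.array([[np.cos(a),-np.sin(a)],[np.sin(a),np.cos(a)]]);return np.c_[c@R.T+[cx,cy],np.full(4,z)]
def over(img,n,rs,x0,y0,w,h,s):
    c=cv2.resize(img[y0:y0+h,x0:x0+w],None,fx=s,fy=s,interpolation=cv2.INTER_CUBIC)
    for r in rs:
        q=(proj(n,r)-[x0,y0]+.5)*s-.5; cv2.polylines(c,[np.round(q*8).astype(np.int32)],True,(0,0,255),1,cv2.LINE_AA,3)
    return c
E
python3 - <<'E'
from h import *
B=[rect(469.5,-375.5,12.3,20,35,z) for z in(0,18)]
N=(503.7,79.0,-11.3)
P=[rect(*N,66,186,10,56),rect(*N,58,66,15),rect(*N,25,40,15)]
s0=cv2.imread('pics/scene0.png');s1=cv2.imread('pics/s1.png');t0=cv2.imread('pics/top0.png')
u=proj("scene",[[503.7,79,10]])[0];print(u)
a=over(s0,"scene",B,300,300,50,40,8);b=over(t0,"top",B,345,220,50,40,8)
x,y=int(u[0])-40,int(u[1])-25
c=over(s1,"scene",P,max(x,0),y,80,35,5);d=over(t0,"top",P,155,190,80,50,5)
o=np.vstack([np.hstack([a,b]),np.hstack([np.vstack([c,np.zeros((75,400,3),np.uint8)]),d])])
cv2.imwrite('pics/ov.png',o)
E
```

```text
[242.8508903  213.59146827]
```

View pics/ov.png

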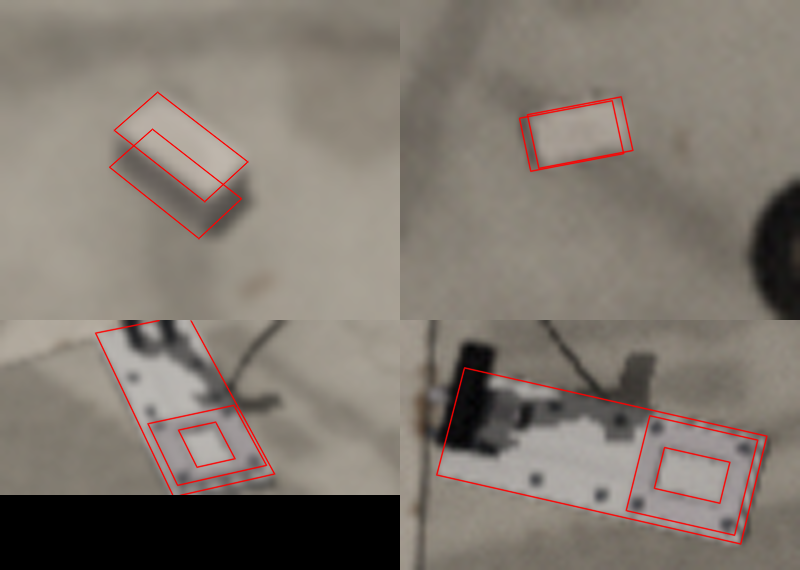

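The outlines match in the top view. In the scene view they are off by under 1 px for both block and press, which is within the calibration, so I descend and grip at z≈8.

```bash
python3 drive.py '-0.5 0.8 20 0 0 0;0 0 20 0 0 0;0 0 20 0 0 0;0 0 15 0 0 0;0 0 8 0 0 0;0 0 5 0 0 0;0 0 0 0 0 0;0 0 0 0 0 0'; python3 -c "
from h import *
go(469.5,-375.5,8)"
```

```text
time_s: 3.3
ee_pos: [470.3, -376.0, 10.8]
ee_rot: [179.9, 0.1, 102.4]
force: [-0.1, -0.6, 1.0]
gripper_width: 49.9
gripper_force: 0.0
rot [1.7994e+02 8.0000e-02 1.0236e+02] pos [ 470.3 -376.    10.8] tool delta [ 0.7 -0.7  2.8] F [-0.1 -0.6  1. ] w 49.9 t 3.3
```

```bash
python3 drive.py '0 0 2.5 0 0 0;0 0 0 0 0 0'; python3 drive.py '0 0 0 0 0 0;0 0 0 0 0 0;0 0 0 0 0 0;0 0 0 0 0 0;0 0 0 0 0 0;0 0 0 0 0 0;0 0 0 0 0 0;0 0 0 0 0 0' 10 25; python3 drive.py '0 0 -10 0 0 0;0 0 -20 0 0 0;0 0 -30 0 0 0;0 0 -30 0 0 0;0 0 -10 0 0 0;0 0 0 0 0 0'; python3 -c "
from h import *
go(0,0,0);i=env.grab_frame('scene');cv2.imwrite('pics/s2.png',i)"
```

```text
time_s: 3.5
ee_pos: [470.0, -375.5, 7.7]
ee_rot: [180.0, 0.0, 102.4]
force: [-0.6, 0.7, -0.5]
gripper_width: 50.1
gripper_force: 0.0
time_s: 4.3
ee_pos: [470.0, -375.5, 7.5]
ee_rot: [180.0, 0.0, 102.4]
force: [-0.1, -0.6, 0.7]
gripper_width: 20.0
gripper_force: 25.0
time_s: 4.9
ee_pos: [470.6, -376.1, 109.2]
ee_rot: [179.9, 0.2, 102.4]
force: [0.1, 0.2, -1.6]
gripper_width: 20.1
gripper_force: 25.0
rot [1.7987e+02 1.7000e-01 1.0239e+02] pos [ 470.6 -376.1  109.2] tool delta [ 468.6 -379.2  107. ] F [ 0.1  0.2 -1.6] w 20.1 t 4.9
```

```bash
python3 drive.py '0 0 0 0 0 7.9;0 0 0 0 0 7.9;0 0 0 0 0 7.9;0 0 0 0 0 0;0 0 0 0 0 0'; python3 -c "
from h import *
go(503.7,79,60)"
```

```text
time_s: 5.45
ee_pos: [469.2, -374.9, 106.0]
ee_rot: [-179.9, -0.1, 78.9]
force: [0.1, -0.1, -0.2]
gripper_width: 20.0
gripper_force: 25.0
rot [-1.7986e+02 -7.0000e-02  7.8850e+01] pos [ 469.2 -374.9  106. ] tool delta [452.  -53.8  46.7] F [ 0.1 -0.1 -0.2] w 20.0 t 5.45
```

```bash
python3 drive.py '40 -5 0 0 0 0;40 -5 0 0 0 0;40 -5 0 0 0 0;40 -5 0 0 0 0;40 -5 0 0 0 0;40 -5 0 0 0 0;40 -5 0 0 0 0;40 -5 0 0 0 0' >/dev/null; python3 drive.py '40 -4 0 0 0 0;40 -4 10 0 0 0;30 -3 10 0 0 0;15 -2 10 0 0 0;7 -1 10 0 0 0;0 0 6 0 0 0;0 0 0 0 0 0;0 0 0 0 0 0'
python3 - <<'E'
from h import *
go(503.7,79,60)
i=env.grab_frame('scene');t=env.grab_frame('top');cv2.imwrite('pics/s3.png',i)
p=np.array(env.state()["ee_pos"])
N=(503.7,79.0,-11.3);P=[rect(*N,66,186,10,56),rect(*N,58,66,15),rect(*N,25,40,15)]
B=[rect(p[0],p[1],-11.2,20,35,p[2]-8+z) for z in(0,18)]
a=over(i,"scene",P+B,195,165,100,75,6)
cv2.imwrite('pics/nest1.png',a)
E
```

```text
time_s: 7.05
ee_pos: [505.7, 77.2, 61.4]
ee_rot: [-180.0, 0.0, 78.6]
force: [0.8, -0.8, -0.4]
gripper_width: 20.0
gripper_force: 25.0
rot [-1.7999e+02  2.0000e-02  7.8610e+01] pos [505.7  77.2  61.4] tool delta [ 1.4 -2.3  1.4] F [ 0.8 -0.8 -0.4] w 20.0 t 7.05
```

View pics/nest1.png

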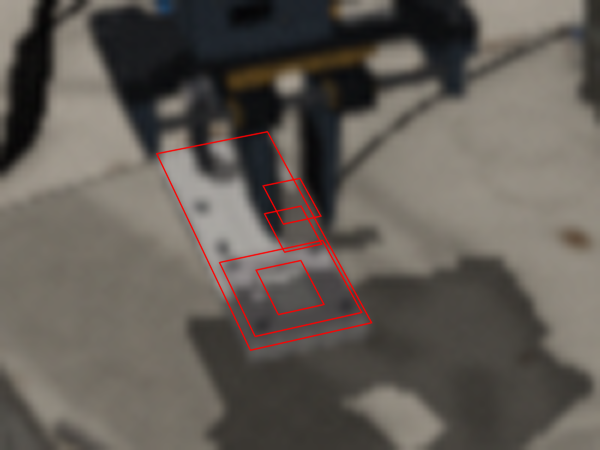

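The block hangs above the nest, and its projection and the press outline fit within about 1 px. I'll correct the offset and lower it in small steps while watching the force.

```bash
python3 drive.py '1.3 -2.2 10 0 0 0;0 0 15 0 0 0;0 0 10 0 0 0;0 0 0 0 0 0;0 0 0 0 0 0;0 0 0 0 0 0'; python3 -c "
from h import *
for i in range(5):
  env.grab_frame('top');go(503.7,79,17.6)"
```

```text
time_s: 7.75
ee_pos: [504.2, 80.1, 26.8]
ee_rot: [179.9, -0.0, 78.7]
force: [0.1, 0.0, -1.2]
gripper_width: 19.5
gripper_force: 25.0
rot [ 1.7993e+02 -2.0000e-02  7.8690e+01] pos [504.2  80.1  26.9] tool delta [-1.2 -0.3  9.3] F [ 0.3  0.2 -1.3] w 19.7 t 7.8
rot [ 1.7993e+02 -2.0000e-02  7.8690e+01] pos [504.2  80.1  27. ] tool delta [-1.2 -0.3  9.4] F [-0.1  0.1  0.3] w 19.7 t 7.85
rot [ 1.7994e+02 -1.0000e-02  7.8690e+01] pos [504.1  80.1  26.9] tool delta [-1.2 -0.2  9.3] F [ 0.1  0.3 -0.6] w 19.7 t 7.9
rot [ 1.7995e+02 -1.0000e-02  7.8690e+01] pos [504.   80.1  26.9] tool delta [-1.1 -0.1  9.3] F [-0.5  0.9  0.1] w 19.8 t 7.95
rot [ 1.7995e+02 -1.0000e-02  7.8690e+01] pos [504.   80.1  26.8] tool delta [-1.1 -0.1  9.2] F [ 0.2  0.2 -0.3] w 20.0 t 8.0
```

```bash
python3 drive.py '-1.1 0 2 0 0 0;0 0 1 0 0 0;0 0 1 0 0 0;0 0 0 0 0 0'; python3 drive.py '0 0 1 0 0 0;0 0 0.5 0 0 0;0 0 0 0 0 0'
```

```text
time_s: 8.4
ee_pos: [503.4, 78.9, 22.2]
ee_rot: [-180.0, 0.0, 78.7]
force: [0.5, -0.0, -0.7]
gripper_width: 19.8
gripper_force: 25.0
time_s: 8.7
ee_pos: [503.5, 79.0, 20.8]
ee_rot: [-180.0, 0.0, 78.7]
force: [1.0, -0.5, 0.2]
gripper_width: 19.6
gripper_force: 25.0
```

At TCP 20.8 the underside is at about 13, below the frame top, and there is no force, so the block has entered the window.

```bash
python3 drive.py '0 0 1 0 0 0;0 0 1 0 0 0;0 0 0.5 0 0 0;0 0 0 0 0 0'; python3 drive.py '0 0 0.5 0 0 0;0 0 0 0 0 0'
```

```text
time_s: 9.1
ee_pos: [503.4, 78.9, 18.3]
ee_rot: [-180.0, 0.0, 78.7]
force: [-1.0, -0.4, -0.3]
gripper_width: 19.5
gripper_force: 25.0
time_s: 9.3
ee_pos: [503.5, 79.0, 17.9]
ee_rot: [-180.0, 0.0, 78.7]
force: [-0.6, -0.4, -0.8]
gripper_width: 19.8
gripper_force: 25.0
```

```bash
python3 drive.py '0 0 0.3 0 0 0;0 0 0 0 0 0;0 0 0 0 0 0;0 0 0 0 0 0' 32; python3 drive.py '0 0 0 0 0 0;0 0 -5 0 0 0;0 0 -20 0 0 0;0 0 -40 0 0 0;0 0 -40 0 0 0;-20 0 -30 0 0 0;-40 0 -20 0 0 0;-40 0 0 0 0 0'; python3 drive.py '-40 0 0 0 0 0;-40 0 0 0 0 0;0 0 0 0 0 0;0 0 0 0 0 0' 0
python3 - <<'E'
from h import *
i=env.grab_frame('scene');t=env.grab_frame('top');cv2.imwrite('pics/s4.png',i);cv2.imwrite('pics/t4.png',t)
go(0,0,0)
N=(503.7,79.0,-11.3);P=[rect(*N,20,35,28),rect(*N,25,40,15)]
a=over(i,"scene",P,215,185,65,45,9);b=over(t,"top",P,185,195,65,45,9)
o=np.vstack([np.hstack([a[:,:390],b[:,:410]])]);cv2.imwrite('pics/nest2.png',o)
E
```

```text
time_s: 9.7
ee_pos: [503.6, 79.0, 17.7]
ee_rot: [180.0, 0.0, 78.7]
force: [-0.5, 0.0, -1.1]
gripper_width: 32.1
gripper_force: 0.0
time_s: 10.5
ee_pos: [485.7, -19.9, 176.3]
ee_rot: [179.6, -0.0, 78.8]
force: [0.6, -0.5, 0.5]
gripper_width: 32.2
gripper_force: 0.0
time_s: 10.9
ee_pos: [468.0, -98.0, 173.0]
ee_rot: [180.0, -0.0, 78.6]
force: [0.4, 0.0, 0.4]
gripper_width: 2.8
gripper_force: 0.0
rot [ 1.7999e+02 -2.0000e-02  7.8720e+01] pos [468.3 -96.8 172.8] tool delta [   3.2 -478.2  172.7] F [ 0.3  1.1 -0.2] w 0.6 t 11.0
```

View pics/nest2.png

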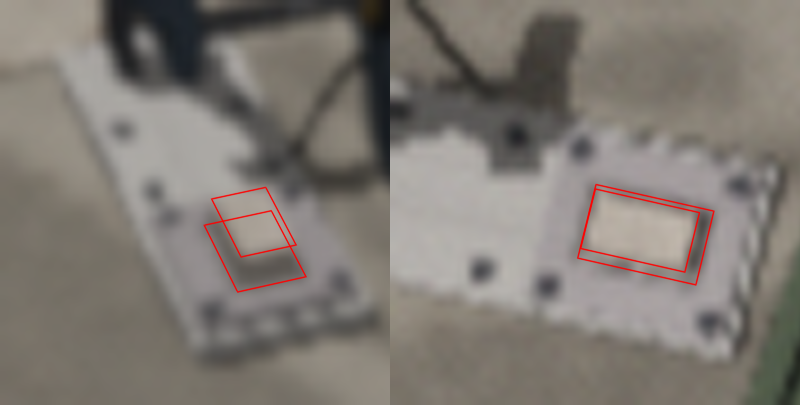

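The block is seated: its top matches the predicted outline in both views. Now I compute the arc rows for the bar; tool x is press y, and tool z is down.

Run:
```python
from h import *
a=np.radians(78.7);go(503.7+86.2*np.cos(a),79+86.2*np.sin(a),250)
th=np.radians(np.r_[75,71,67,63,59,55,51,47,43,39,35,31,27,23,19,15,12,9,6,4,3,2,1,0])
y=130-170*np.cos(th);z=67+170*np.sin(th)
for t,A,B,dy,dz in zip(np.degrees(th[1:]),y[1:],z[1:],np.diff(y),-np.diff(z)):print("%.0f y%.1f z%.1f  %.1f 0 %.1f"%(t,A,B,dy,dz))
```

```text
rot [ 1.7999e+02 -2.0000e-02  7.8720e+01] pos [468.3 -96.8 172.8] tool delta [265.5   0.3 -77.1] F [ 0.3  1.1 -0.2] w 0.6 t 11.0
71 y74.7 z227.7  -11.3 0 3.5
67 y63.6 z223.5  -11.1 0 4.3
63 y52.8 z218.5  -10.8 0 5.0
59 y42.4 z212.7  -10.4 0 5.8
55 y32.5 z206.3  -10.0 0 6.5
51 y23.0 z199.1  -9.5 0 7.1
47 y14.1 z191.3  -9.0 0 7.8
43 y5.7 z182.9  -8.4 0 8.4
39 y-2.1 z174.0  -7.8 0 9.0
35 y-9.3 z164.5  -7.1 0 9.5
31 y-15.7 z154.6  -6.5 0 10.0
27 y-21.5 z144.2  -5.8 0 10.4
23 y-26.5 z133.4  -5.0 0 10.8
19 y-30.7 z122.3  -4.3 0 11.1
15 y-34.2 z111.0  -3.5 0 11.3
12 y-36.3 z102.3  -2.1 0 8.7
9 y-37.9 z93.6  -1.6 0 8.8
6 y-39.1 z84.8  -1.2 0 8.8
4 y-39.6 z78.9  -0.5 0 5.9
3 y-39.8 z75.9  -0.2 0 3.0
2 y-39.9 z72.9  -0.1 0 3.0
1 y-40.0 z70.0  -0.1 0 3.0
0 y-40.0 z67.0  -0.0 0 3.0
```

```bash
python3 drive.py '0 0 -40 0 0 0;0 0 -40 0 0 0;45 0 0 0 0 0;45 0 0 0 0 0;45 0 0 0 0 0;45 0 0 0 0 0;45 0 0 0 0 0;43 0 0 0 0 0'; python3 drive.py '0 0 5 0 0 0;0 0 5 0 0 0;0 0 0 0 0 0;0 0 0 0 0 0';python3 -c "
from h import *
a=np.radians(78.7);go(503.7+88*np.cos(a),79+88*np.sin(a),231.2)"
```

```text
time_s: 11.8
ee_pos: [520.3, 168.9, 252.7]
ee_rot: [180.0, -0.0, 78.9]
force: [0.5, -0.5, -0.9]
gripper_width: 0.3
gripper_force: 0.0
time_s: 12.2
ee_pos: [520.4, 164.5, 242.6]
ee_rot: [-180.0, 0.0, 78.6]
force: [-0.6, -0.3, 0.2]
gripper_width: 0.4
gripper_force: 0.0
rot [-1.7998e+02  3.0000e-02  7.8640e+01] pos [520.4 164.5 242.6] tool delta [ 0.9  0.4 11.4] F [-0.6 -0.3  0.2] w 0.4 t 12.2
```

```bash
python3 drive.py '1 0 5 0 0 0;0 0 4 0 0 0;0 0 0 0 0 0'; python3 drive.py '0 0 1.5 0 0 0;0 0 0 0 0 0';python3 drive.py '0 0 1.5 0 0 0;0 0 0 0 0 0'
```

```text
time_s: 12.5
ee_pos: [520.6, 165.6, 233.0]
ee_rot: [-179.9, 0.0, 78.6]
force: [-1.0, -0.6, 0.0]
gripper_width: 0.6
gripper_force: 0.0
time_s: 12.7
ee_pos: [521.0, 166.1, 232.0]
ee_rot: [-180.0, 0.0, 78.7]
force: [0.1, 0.2, -0.3]
gripper_width: 0.3
gripper_force: 0.0
time_s: 12.9
ee_pos: [521.2, 166.2, 231.4]
ee_rot: [179.9, -0.0, 78.7]
force: [-0.7, -0.6, 3.4]
gripper_width: 0.5
gripper_force: 1.8
```

Contact at z≈231, as predicted. I follow the arc from here.

```bash
python3 drive.py '-6 0 2.2 0 0 0;-6 0 2.2 0 0 0;-11 0 4.3 0 0 0;0 0 0 0 0 0'; python3 -c "
from h import *
go(0,0,0)
i=env.grab_frame('scene');t=env.grab_frame('top')
from h import *
cv2.imwrite('pics/lev.png',np.hstack([cv2.resize(i[130:240,180:280],None,fx=4,fy=4,interpolation=3),cv2.resize(t[130:240,150:250],None,fx=4,fy=4,interpolation=3)]))"
```

```text
time_s: 13.3
ee_pos: [516.4, 142.3, 223.3]
ee_rot: [179.9, 0.1, 78.7]
force: [-3.0, -1.8, 8.7]
gripper_width: 0.5
gripper_force: 4.5
rot [1.799e+02 6.000e-02 7.866e+01] pos [516.4 142.3 223.3] tool delta [-240.8 -478.7  222.7] F [-3.  -1.8  8.7] w 0.5 t 13.3
```

View pics/lev.png

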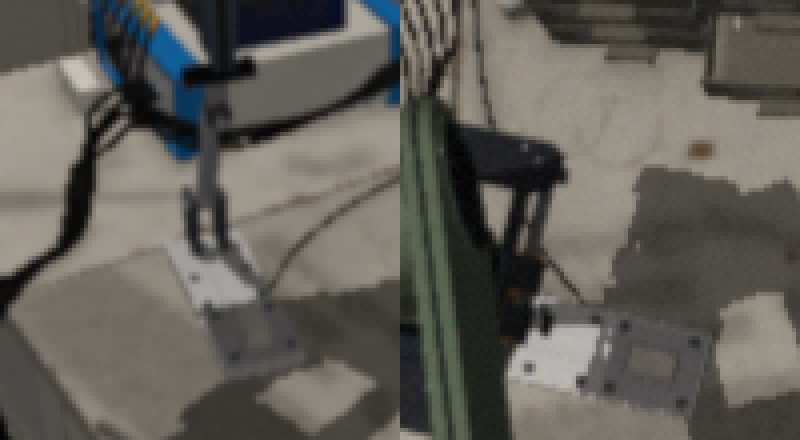

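The fingertips sit on top of the black bar and the lever is following, with the pose matching the 67° point.

```bash
python3 drive.py '-10.8 0 5 0 0 0;-10.4 0 5.8 0 0 0;-10 0 6.5 0 0 0;-9.5 0 7.1 0 0 0;-9 0 7.8 0 0 0;-8.4 0 8.4 0 0 0;-7.8 0 9 0 0 0;0 0 0 0 0 0'; python3 -c "
from h import *
a=np.radians(78.7);go(503.7-2.1*np.cos(a),79-2.1*np.sin(a),174)"
```

```text
time_s: 14.2
ee_pos: [503.1, 76.4, 172.5]
ee_rot: [180.0, 0.2, 78.7]
force: [-1.9, -4.4, 6.1]
gripper_width: 0.4
gripper_force: 3.4
rot [179.97   0.22  78.67] pos [503.1  76.4 172.5] tool delta [ 0.5  0.1 -1.5] F [-1.9 -4.4  6.1] w 0.4 t 14.2
```

```bash
python3 drive.py '-8 0 8.5 0 0 0;-7.5 0 9.5 0 0 0;-6 0 10 0 0 0;-5 0 10.5 0 0 0;-4.3 0 11 0 0 0;-3.5 0 11 0 0 0;0 0 0 0 0 0'; python3 -c "
from h import *
a=np.radians(78.7);go(503.7-34.2*np.cos(a),79-34.2*np.sin(a),111)"
```

```text
time_s: 14.9
ee_pos: [495.7, 45.2, 110.0]
ee_rot: [-179.8, 0.0, 78.6]
force: [-1.0, -2.2, 2.9]
gripper_width: 1.0
gripper_force: 1.5
rot [-1.7982e+02  4.0000e-02  7.8650e+01] pos [495.7  45.2 110. ] tool delta [ 0.6  1.2 -1. ] F [-1.  -2.2  2.9] w 1.0 t 14.9
```

Good. Next down to z≈78, then slowly with force checks.

```bash
python3 drive.py '-2 0 7 0 0 0;-2 0 7 0 0 0;-1 0 7 0 0 0;-1 0 5 0 0 0;-0.5 0 4 0 0 0;-0.3 0 3 0 0 0;0 0 0 0 0 0;0 0 0 0 0 0'; python3 drive.py '0 0 1 0 0 0;0 0 1 0 0 0;0 0 1 0 0 0;0 0 0 0 0 0;0 0 0 0 0 0'
```

```text
time_s: 15.7
ee_pos: [495.2, 38.7, 78.8]
ee_rot: [-180.0, 0.0, 78.7]
force: [-1.8, -0.7, 3.6]
gripper_width: 0.5
gripper_force: 1.3
time_s: 16.2
ee_pos: [495.6, 38.7, 75.9]
ee_rot: [180.0, 0.0, 78.7]
force: [-1.1, -2.4, 3.4]
gripper_width: 0.4
gripper_force: 1.4
```

```bash
for k in 1 2 3; do echo; done; python3 drive.py '0 0 1 0 0 0;0 0 1 0 0 0;0 0 0 0 0 0;0 0 0 0 0 0' | sed -n 2,4p; python3 drive.py '0 0 1 0 0 0;0 0 1 0 0 0;0 0 0 0 0 0;0 0 0 0 0 0'| sed -n 2,4p; python3 drive.py '0 0 1 0 0 0;0 0 0 0 0 0;0 0 0 0 0 0'| sed -n 2,4p
```

```text
ee_pos: [495.6, 38.7, 73.8]
ee_rot: [180.0, 0.0, 78.7]
force: [-0.9, -2.1, 3.6]
ee_pos: [495.7, 38.6, 72.2]
ee_rot: [180.0, 0.0, 78.7]
force: [-1.3, -2.5, 5.5]
ee_pos: [495.7, 38.6, 71.3]
ee_rot: [180.0, 0.0, 78.7]
force: [-2.4, -3.0, 6.7]
```

```bash
python3 drive.py '0 0 1 0 0 0;0 0 1 0 0 0;0 0 0 0 0 0;0 0 0 0 0 0' | sed -n 2,4p; python3 drive.py '0 0 1 0 0 0;0 0 0.7 0 0 0;0 0 0 0 0 0;0 0 0 0 0 0;0 0 0 0 0 0'| sed -n 1,4p
python3 - <<'E'
from h import *
F=[]
for i in range(8): env.grab_frame('scene');s=env.state();F.append(np.r_[s["force"],s["ee_pos"]])
print(np.mean(F,0).round(2))
E
```

```text
ee_pos: [495.7, 38.5, 69.5]
ee_rot: [180.0, 0.0, 78.7]
force: [-2.1, -3.6, 7.5]
time_s: 18.2
ee_pos: [495.7, 38.4, 68.0]
ee_rot: [179.9, 0.0, 78.7]
force: [-2.7, -3.4, 9.6]
[ -2.84  -3.35   9.74 495.7   38.37  67.99]
```

```bash
python3 drive.py '0 0 0.5 0 0 0;0 0 0 0 0 0;0 0 0 0 0 0;0 0 0 0 0 0;0 0 0 0 0 0'
python3 - <<'E'
from h import *
F=[]
for i in range(8): im=env.grab_frame('scene');s=env.state();F.append(np.r_[s["force"],s["ee_pos"]])
print(np.mean(F,0).round(2))
cv2.imwrite('pics/end.png',cv2.resize(im[150:250,190:310],None,fx=6,fy=6,interpolation=3))
E
```

```text
time_s: 19.1
ee_pos: [495.7, 38.3, 67.6]
ee_rot: [179.9, 0.0, 78.7]
force: [-2.4, -3.8, 10.0]
gripper_width: 0.2
gripper_force: 5.1
[ -3.21  -3.53  10.48 495.7   38.34  67.56]
```

View pics/end.png

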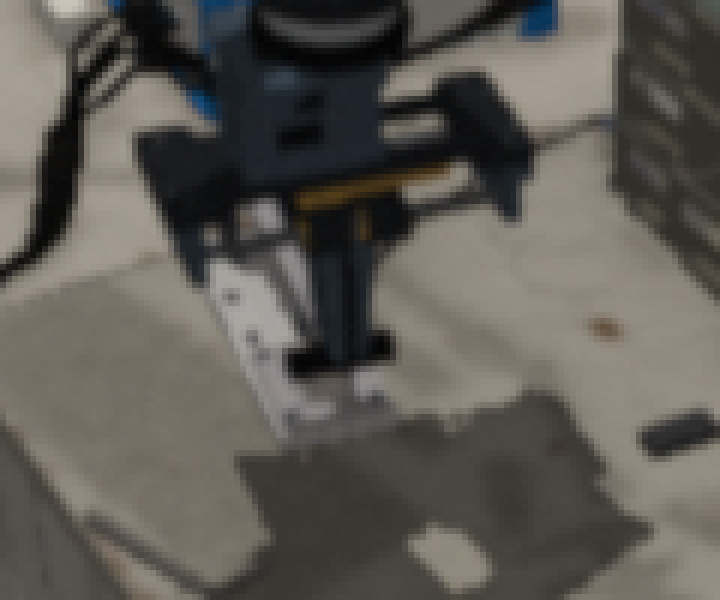

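The fingertips hold the bar down at about (340,355) in the crop, with the lever level. Force is about 10 N and z about 67.5, both as expected for a half-pressed plunger.

```bash
python3 -c "
from workcell import env
print(env.job_done())"
```

```text
the job is handed in; nothing more can be done
None
```

The wide block is seated and released in the nest. The arm holds the lever level at about 10 N, with the plunger an estimated 4.4 mm in from force and height. The job is handed in, with no verdict returned.

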